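# Ready the probe and hold the calibrator's well shutter half open

## Robot

A 6-joint arm with a two-finger parallel gripper is mounted at the origin on the work surface. World frame = base frame: x ahead of the robot, y to its left, z up, the work surface at z = 0. Lengths are in m, angles in rad, forces in N, time in s.
With the tool pointing down it reaches from about 0.4 to 0.825 m from the base axis. Payload 7 kg.
Tool frame: the origin (TCP) lies between the finger pads; the fingertips stand 11 mm ahead of it and the grasp point (between the pads) lies 8 mm behind it; x points along the fingers, z is the direction in which the jaws open and shut, and the axes are right-handed (so a half turn about x gives the same grasp; the last joint's range is limited). The gripper opens to 88 mm and grips with 3 to 60 N. Pads are 19 mm wide; open, the fingers measure 130 mm over their backs; the gripper's body (78 mm by 193 mm) begins 47 mm behind the grasp point.
Start: joints at [-0.88, 0.359, 0.012, 0, -1.224, -0.288], TCP at [0.265, -0.621, 0.212] pointing down, gripper open.
Joint ranges: [-3.07, 3.07], [-1.43, 2.12], [-1.02, 1.25], [-3.03, 1.67], [-3.05, -0], [-3.03, 3.03]. Speed limits (rad/s): [2.39, 2.39, 3.01, 3.14, 3.14, 3.14].

## Interface

Orientations are given as [roll, pitch, yaw] about the fixed x, y, z axes, in that order (R = Rz(yaw) Ry(pitch) Rx(roll)).
In Python, from station import arm gives the robot as it stands.
- The arm moves only by the tool jog_arm, never from a script. Its argument "motion" is a list of rows, each an object of numbers: "dx", "dy", "dz": the shift along the tool's x, y, z in m; "twist": the turn about the tool's x in degrees. In form: [{"dx": .., "dy": .., "dz": .., "twist": ..}, ...]. A call has 1 to 20 rows; each row is the pose to reach, as a shift and turn from the pose commanded when the call began, along the tool's axes at that moment; what a row does not reach only later rows make up. A row lasts 1/12 s, in which the tool goes at most 41.7 mm and 7.16 degrees, less where a joint would pass 70% of its speed; a pose out of reach is approached as far as the arm can. A call with a gripper value outside its range is refused whole. "gripper" is the finger opening in m, from 0 to 0.0876, set as the call begins (left out, the last holds). The fingers move at their own pace and stop on an object; "newtons" is the grip in N (left out, the last holds). Time passes only in rows, so rows that repeat a pose let the fingers close. It gives the time, the measured TCP pose, the force and the opening at its end, in the units of the state.
- arm.get_state(): the state, without advancing time (a new reading comes with each control period).
- arm.grab_frame(name): name is "scene" or "top"; returns the picture (400x640x3 uint8, red, green, blue); there is no depth.
- arm.camera_model(name): a dict with "camera_matrix" (3x3 intrinsics, pixels), "eye" and "attitude" of the camera in the world. Camera axes: x right, y down, z forward; pixel columns grow to the right and rows downward; lengths in m; the calibration is good to about 2 mm. A picture is of the moment at which its call begins. camera_model takes no time and is no camera call.
- arm.job_done(): hands the job in, once; it reports no verdict.
The state is a dict: "t": time; "q": joint angles; "qd": joint speeds; "joint_efforts": joint torques, N m; "eef_pos": TCP position; "ee_rot": TCP orientation; "force": force on the tool from outside, world axes, zero at the start; "moment": the same for the moment, N m; "width": finger opening in m.
Only numpy, scipy, OpenCV 4.12 (cv2) and the standard library are available. Lean on these libraries where they do the work, as an engineer would, in place of code of your own. Each camera call takes 0.05 s, during which the arm holds its last target.

## Task

I am about to lower the thermometer probe into the dry-block calibrator. First roll the probe over where it lies, without picking it up, until the green calibration sticker on its handle faces up and lies still, so that I can check it; then slide the sprung shutter on top of the calibrator by its black grip to half open, so that the first pair of wells is clear while the other pair stays covered the whole time, and finish while still holding it there against the spring for me. Leave the meter, the spare insert and the brass sleeve where they are.

Things in the scene. Friction and masses are not known exactly. Their poses are not given: they have to be found in the camera images.
- probe_mid (a point): Thermometer probe lying on a bench mat, a round dark-grey handle 24 mm in diameter and 110 mm long. The point is the handle's centre, on its axis, 15 mm above the bench (the mat is 3 mm thick, so the handle's top is at 27 mm). Its z axis runs level along the handle from sheath to connector; its x axis points out through the sticker. 130 g; rolling friction soon stops it.
- sticker (a point): Middle of the green calibration sticker with a white field: on the handle's surface at mid length, 12 mm from the axis, 52 mm long, 80 degrees round. Axes as probe_mid, so x up means sticker up. At the start it faces sideways or down, on either side or underneath. From the handle's far end a 6 mm steel sheath runs 160 mm; at its near end is an 18 mm long, 16 mm thick connector.
- shutter (a joint): Opening of the calibrator's steel shutter plate in m: 0 shut, 0.035 half open, 0.070 fully open. Springs push it shut with 4 N at 0, about 11 N at half and 18 N fully open (friction under 1 N), so it shuts when let go. Shut, it covers both pairs of 12 mm wells; the first pair is quite clear from 0.025 on, the other begins to show from 0.045 on.
- grip_mid (a point): Upright black plastic grip on the shutter plate: 34 mm wide across the slide, 10 mm thick along it, 45 mm tall. The point is on its centre line, 15 mm below its top, 30 mm above the plate, 224 mm above the bench; it moves with the shutter. Its y axis is level and is the way the shutter opens; x lies across. Only two guide rails, 43 mm to either side, stand near it, 26 mm lower than the point.
- calibrator: The grey and aluminium bench dry-block calibrator, fixed: 200 mm deep (its x), 230 mm wide (its y), flat deck 185 mm above the bench. Origin under its centre; its screen faces its -x; the shutter on the deck opens to its +y.
- wells (a point): Centre of the round well block in the calibrator's deck, 66 mm in diameter, under the shutter when shut. The first pair of wells lies 16 mm to -y of it, the other pair 16 mm to +y; the shutter's trailing edge stands 35 mm to -y of it when shut and passes over it at half travel.
- meter_mid (a point): Bystander: white handheld meter lying flat on the bench ahead of the robot, between the mat and the calibrator or a little beyond them, 150 x 75 x 28 mm. The point is its centre.
- insert_mid (a point): Bystander: spare aluminium well insert standing behind the calibrator, 50 mm in diameter, 100 mm tall. The point is its centre.
- sleeve_mid (a point): Bystander: brass reducing sleeve standing behind the calibrator, 34 mm in diameter, 60 mm tall. The point is its centre.

How it is judged:
On the way:
1. the probe lies still on the bench with its sticker facing up, the shutter still shut (angle between probe_mid's own x axis and vertical below 0.45 rad and height (world z) of probe_mid below 0.022 m and linear speed of probe below 0.01 m/s and value of joint shutter below 0.006 m), for 0.3 s.
At the end, for the whole second after the job is handed in: The shutter stands still at half travel (35 mm open, give or take 6 mm), held there against its springs by the gripper's fingers on the black grip (more than 3 N), and the probe still lies on the bench at rest with its sticker within 0.45 rad of straight up (value of joint shutter between 0.029 and 0.041 m and velocity of joint shutter between -0.01 and 0.01 m/s and contact force between the fingers and shutter_c1 above 3 N and angle between probe_mid's own x axis and vertical below 0.45 rad and height (world z) of probe_mid below 0.022 m and linear speed of probe below 0.01 m/s); the arm keeps its last pose, push and grip.
It fails at once if the probe was picked up instead of rolled (handle's centre more than 40 mm above the bench) (height (world z) of probe_mid above 0.04 m).
It fails at once if the shutter was opened beyond 47 mm, uncovering the other pair of wells (value of joint shutter above 0.047 m).
It fails at once if a bystander was disturbed (moved more than 20 mm) (distance of any of meter_mid, insert_mid, sleeve_mid from where it was at the start of the episode above 0.02 m).
It also fails if it takes over 64 s, if anything falls off the work surface, if the arm or the gripper's body presses on something with over 40 N, if the wrist force passes 120 N, or if a joint passes its speed limit or range.

## Working session

There is one attempt and no reset: what is moved stays moved. The work goes in short steps, Python scripts to look and compute and a tool call to move; the robot and the scene stay as the last step left them, time stands still between calls to the robot, and variables do not carry over. Pictures are saved under pics/ and viewed, and the job is handed in when it is done.

Besides the shell and the picture viewer there is one more tool, called after ">>>" by a JSON object that holds its "name" and its "arguments", one argument or row to a line. jog_arm: Moves the arm, as the interface text tells. Its arguments: {"type":"object","properties":{"motion":{"type":"array"},"gripper":{"type":"number"},"newtons":{"type":"number"}},"required":["motion"]}

```bash
ls; mkdir -p pics
python3 - <<'E'
from station import arm
import cv2
s=arm.get_state();print(s['t'],s['eef_pos'],s['ee_rot'],s['force'],s['width'])
for n in("scene","top"):
    cv2.imwrite(f"pics/{n}0.png",arm.grab_frame(n)[:,:,::-1]);m=arm.camera_model(n);print(m)
E
```

```text
pics
0.0 [ 0.26435882 -0.62053273  0.2115331 ] [0.10320868 1.56915781 2.0766637 ] [ 0.00352829 -0.13186569 -0.2767995 ] 0.08780975169458954
{'camera_matrix': array([[413.71134536,   0.        , 322.37407971],
       [  0.        , 413.71134536, 205.67478351],
       [  0.        ,   0.        ,   1.        ]]), 'eye': array([1.1712523 , 0.27836492, 0.73674362]), 'attitude': array([-2.32577551, -0.00729022,  2.05699452])}
{'camera_matrix': array([[406.96050662,   0.        , 318.98335266],
       [  0.        , 406.96050662, 201.39043546],
       [  0.        ,   0.        ,   1.        ]]), 'eye': array([0.45547376, 0.02443977, 0.96084487]), 'attitude': array([-2.94146686,  0.00449151, -1.71563059])}
```

View pics/scene0.png

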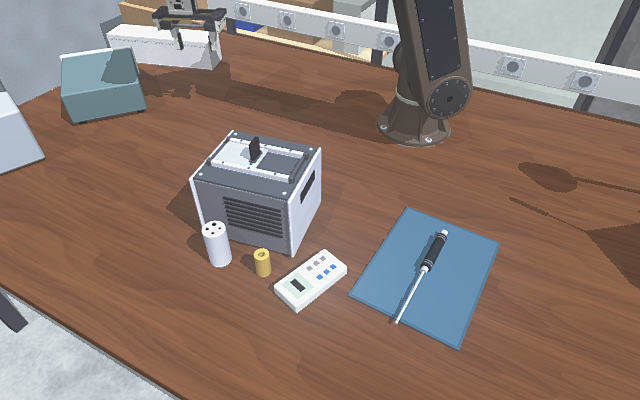

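View pics/top0.png

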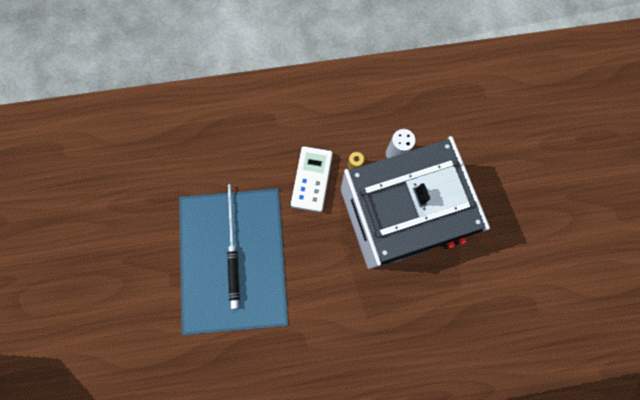

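```bash
cat > h.py <<'E'
import numpy as np, cv2
from scipy.spatial.transform import Rotation as R
from station import arm
def rot(a): return R.from_euler('xyz',a).as_matrix()
def ray(n,u,v):
    m=arm.camera_model(n);K=m['camera_matrix'];d=rot(m['attitude'])@np.linalg.inv(K)@np.array([u,v,1.]);return np.array(m['eye']),d
def onz(n,u,v,z):
    e,d=ray(n,u,v);return e+d*(z-e[2])/d[2]
def proj(n,p):
    m=arm.camera_model(n);c=rot(m['attitude']).T@(np.array(p)-m['eye']);q=m['camera_matrix']@c;return q[:2]/q[2]
def tri(u1,u2):
    e1,d1=ray('scene',*u1);e2,d2=ray('top',*u2)
    s=np.linalg.lstsq(np.c_[d1,-d2],e2-e1,rcond=None)[0];a=e1+d1*s[0];b=e2+d2*s[1];return (a+b)/2,np.linalg.norm(a-b)
E
python3 - <<'E'
import cv2,numpy as np
a=cv2.imread('pics/top0.png');b=cv2.imread('pics/scene0.png')
def z(im,x,y,w,h,f):return cv2.resize(im[y:y+h,x:x+w],None,fx=f,fy=f,interpolation=cv2.INTER_CUBIC)
cv2.imwrite('pics/z1.png',np.hstack([z(a,200,230,70,90,5),z(b,390,220,70,90,5)]))
cv2.imwrite('pics/z2.png',np.hstack([z(a,340,130,160,145,2.5),z(b,185,125,150,145,2.5)]))
from h import *
for n in('top','scene'):
    print(n,[onz(n,*p,15e-3).round(3) for p in ({'top':[(233,253),(234,301)],'scene':[(441,236),(427,270)]}[n])])
E
```

```text
top [array([0.554, 0.215, 0.015]), array([0.446, 0.224, 0.015])]
scene [array([0.45 , 0.221, 0.015]), array([0.564, 0.222, 0.015])]
```

View pics/z1.png

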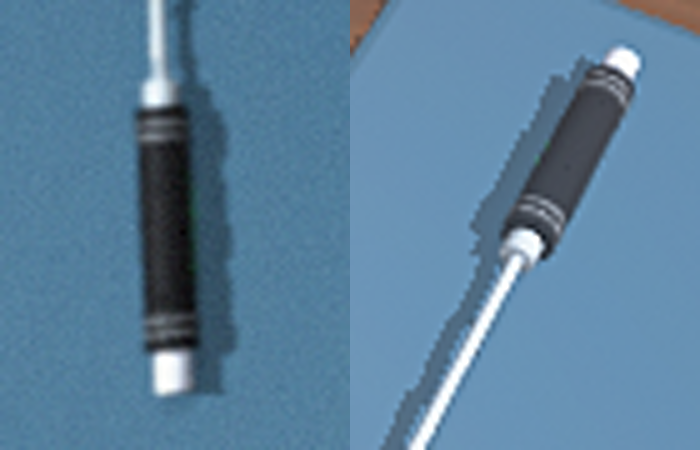

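View pics/z2.png

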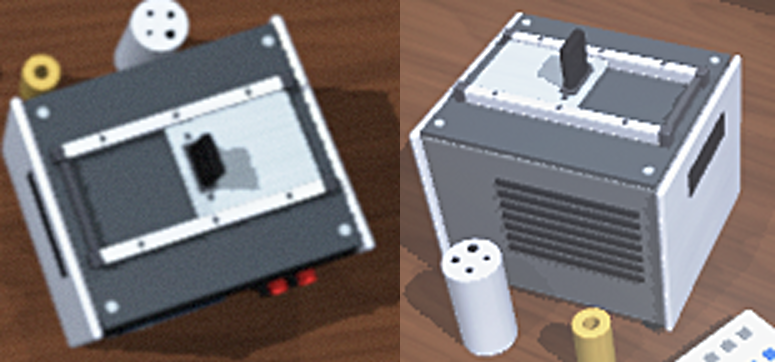

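```bash
python3 - <<'E'
from h import *
a=cv2.imread('pics/top0.png');b=cv2.imread('pics/scene0.png')
s=arm.get_state();print(rot(s['ee_rot']).round(3))
# dark handle mask
for n,im,(x,y,w,h) in(('top',a,(215,235,40,75)),('scene',b,(405,220,50,65))):
    g=im[y:y+h,x:x+w].astype(int); m=(g.max(2)<(75 if n=='top' else 105)).astype(np.uint8)
    if n=='scene': m=((g.max(2)-g.min(2)<35)&(g.max(2)<105)).astype(np.uint8)
    k,l,st,c=cv2.connectedComponentsWithStats(m);i=1+st[1:,4].argmax()
    r=cv2.minAreaRect(np.argwhere(l==i)[:,::-1].astype(np.float32)+[x,y]) if 0 else cv2.minAreaRect((np.argwhere(l==i)[:,::-1]+[x,y]).astype(np.float32))
    print(n,st[i],r,onz(n,*r[0],.017))
    gr=((g[:,:,1]>g[:,:,2]+12)&(g[:,:,1]>g[:,:,0]+5));p=np.argwhere(gr)[:,::-1]+[x,y];print('green',len(p),p.tolist()[:40])
# calibrator: white rails in top
print([onz('top',*p,.185+.0).round(3) for p in [(454,139),(487,228)]])
for nm,p,z in [('railA',(366,190),.198),('railA2',(452,165),.198),('railB',(382,233),.198),('railB2',(468,206),.198),('plate edge1',(408,180),.194),('plate edge2',(418,216),.194)]:
    print(nm,onz('top',*p,z).round(4))
E
python3 - <<'E'
import cv2,numpy as np
a=cv2.imread('pics/top0.png');b=cv2.imread('pics/scene0.png')
def z(im,x,y,w,h,f):return cv2.resize(im[y:y+h,x:x+w],None,fx=f,fy=f,interpolation=cv2.INTER_NEAREST)
cv2.imwrite('pics/z3.png',np.hstack([z(a,400,170,40,50,9),z(b,235,130,40,50,9)]))
E
```

```text
[[-0.001 -0.92  -0.392]
 [ 0.001 -0.392  0.92 ]
 [-1.     0.     0.001]]
top [ 13  16  12  49 453] ((233.359619140625, 275.130859375), (48.166534423828125, 10.69904899597168), 87.61405944824219) [0.50383607 0.21936979 0.017     ]
green 5 [[237, 272], [238, 272], [238, 279], [238, 283], [238, 284]]
scene [ 15  13  27  39 344] ((433.40826416015625, 251.52752685546875), (10.972024917602539, 39.959842681884766), 28.300756454467773) [0.50733555 0.2193917  0.017     ]
green 2 [[429, 249], [427, 252]]
[array([ 0.699, -0.281,  0.185]), array([ 0.513, -0.306,  0.185])]
railA [ 0.6181 -0.0872  0.198 ]
railA2 [ 0.643  -0.2609  0.198 ]
railB [ 0.5318 -0.1031  0.198 ]
railB2 [ 0.559  -0.2741  0.198 ]
plate edge1 [ 0.6267 -0.1717  0.194 ]
plate edge2 [ 0.5543 -0.1773  0.194 ]
```

View pics/z3.png

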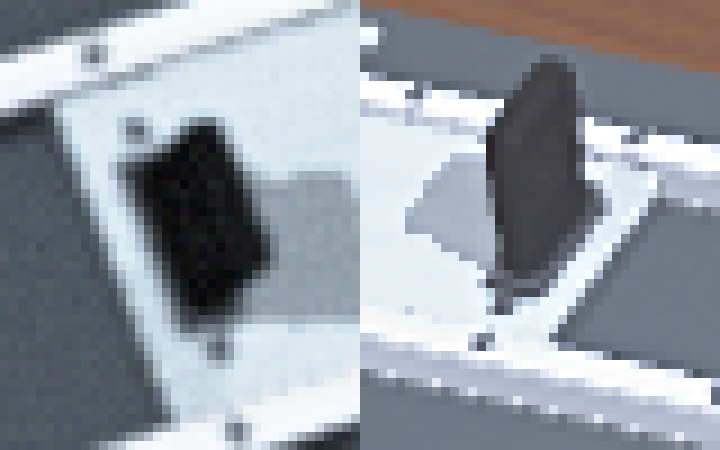

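Run:
```python
from h import *
for p in [(424.7,184),(429.7,198.3)]: print('top -y edge',onz('top',*p,.239).round(4))
for p in [(414.3,188),(420.3,206)]: print('base +y edge',onz('top',*p,.194).round(4))
# scene: corner of +y face top: (253.5,137)/(256,..) 
for p in [(249.5,144.8),(254,136.5)]: print('scene top',onz('scene',*p,.239).round(4))
print(proj('scene',(.589,-.207,.239)),proj('top',(.589,-.207,.239)))
```

```text
top -y edge [ 0.6049 -0.1889  0.239 ]
top -y edge [ 0.5774 -0.1926  0.239 ]
base +y edge [ 0.6093 -0.1808  0.194 ]
base +y edge [ 0.5728 -0.1854  0.194 ]
scene top [ 0.6105 -0.1851  0.239 ]
scene top [ 0.5808 -0.1944  0.239 ]
[246.86849754 136.81889603] [436.20654678 190.97770626]
```

>>> {"name": "jog_arm", "arguments": {
  "motion": [
    {"dx": 0,"dy": -0.273,"dz": 0.333,"twist": 14},
    {"dx": 0,"dy": -0.273,"dz": 0.333,"twist": 14},
    {"dx": 0,"dy": -0.273,"dz": 0.333,"twist": 14},
    {"dx": 0,"dy": -0.273,"dz": 0.333,"twist": 14},
    {"dx": 0,"dy": -0.273,"dz": 0.333,"twist": 14},
    {"dx": 0,"dy": -0.273,"dz": 0.333,"twist": 14},
    {"dx": 0,"dy": -0.273,"dz": 0.333,"twist": 14},
    {"dx": 0,"dy": -0.273,"dz": 0.333,"twist": 14},
    {"dx": 0.09,"dy": -0.546,"dz": 0.667,"twist": 28},
    {"dx": 0.09,"dy": -0.546,"dz": 0.667,"twist": 28},
    {"dx": 0.09,"dy": -0.546,"dz": 0.667,"twist": 28},
    {"dx": 0.09,"dy": -0.546,"dz": 0.667,"twist": 28},
    {"dx": 0.09,"dy": -0.546,"dz": 0.667,"twist": 28},
    {"dx": 0.09,"dy": -0.546,"dz": 0.667,"twist": 28},
    {"dx": 0.09,"dy": -0.546,"dz": 0.667,"twist": 28},
    {"dx": 0.09,"dy": -0.546,"dz": 0.667,"twist": 28},
    {"dx": 0.09,"dy": -0.546,"dz": 0.667,"twist": 28},
    {"dx": 0.09,"dy": -0.546,"dz": 0.667,"twist": 28},
    {"dx": 0.09,"dy": -0.546,"dz": 0.667,"twist": 28},
    {"dx": 0.09,"dy": -0.546,"dz": 0.667,"twist": 28}
  ],
  "gripper": 0,
  "newtons": 20
}}

```text
t: 1.77
eef_pos: [0.4913, 0.1603, 0.1306]
ee_rot: [1.564, 1.571, 3.049]
force: [1.4, -0.6, 0.5]
width: 0.0006
```

Run:
```python
from h import *
s=arm.get_state();print(s['eef_pos'],s['force']);A=rot(s['ee_rot']);print(A.round(3),np.degrees(np.arctan2(A[1,2],A[0,2])))
cv2.imwrite('pics/s1.png',arm.grab_frame('scene')[:,:,::-1])
s=arm.get_state();print(s['eef_pos']);A=rot(s['ee_rot']);print((A.T@(np.array([.505,.209,.05])-s['eef_pos'])).round(4))
```

```text
[0.49126034 0.16028315 0.13064954] [ 1.43743815 -0.56144284  0.51101454]
[[-0.    -0.996  0.085]
 [ 0.     0.085  0.996]
 [-1.     0.     0.   ]] 85.1048395338786
[0.49394631 0.16556936 0.12939104]
[ 0.0794 -0.0073  0.0442]
```

View pics/s1.png

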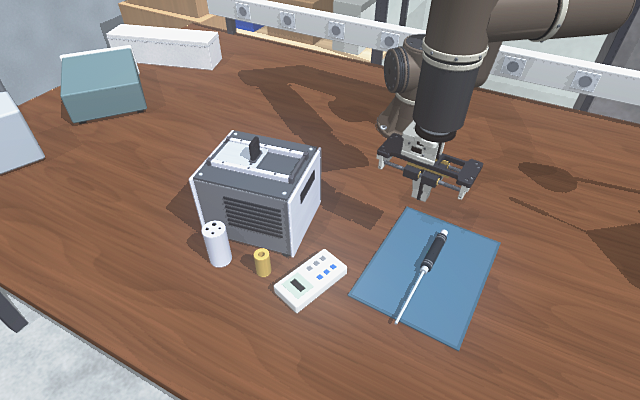

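>>> {"name": "jog_arm", "arguments": {
  "motion": [
    {"dx": 0,"dy": 0,"dz": 0,"twist": 0},
    {"dx": 0,"dy": 0,"dz": 0,"twist": 0},
    {"dx": 0,"dy": 0,"dz": 0,"twist": 0}
  ]
}}

```text
t: 2.07
eef_pos: [0.4909, 0.1576, 0.1308]
ee_rot: [2.208, 1.57, -2.591]
force: [-0.3, 0.3, -0.2]
width: 0.0008
```

>>> {"name": "jog_arm", "arguments": {
  "motion": [
    {"dx": 0.04,"dy": -0.0096,"dz": 0.052,"twist": 0},
    {"dx": 0.082,"dy": -0.0096,"dz": 0.052,"twist": 0},
    {"dx": 0.082,"dy": -0.0096,"dz": 0.052,"twist": 0},
    {"dx": 0.082,"dy": -0.0096,"dz": 0.052,"twist": 0},
    {"dx": 0.082,"dy": -0.0096,"dz": 0.052,"twist": 0},
    {"dx": 0.082,"dy": -0.0096,"dz": 0.052,"twist": 0},
    {"dx": 0.082,"dy": -0.0096,"dz": 0.052,"twist": 0}
  ]
}}

```text
t: 2.65
eef_pos: [0.5063, 0.209, 0.0511]
ee_rot: [-0.827, 1.568, 0.657]
force: [0.5, -0.1, -0.1]
width: 0.0002
```

Run:
```python
from h import *
s=arm.get_state();print(s['eef_pos'],s['force'])
b=arm.grab_frame('scene')[:,:,::-1];cv2.imwrite('pics/s2.png',cv2.resize(b[130:330,330:530],None,fx=3,fy=3,interpolation=cv2.INTER_CUBIC))
```

```text
[0.50628748 0.20896811 0.05107039] [ 0.46717987 -0.09071283 -0.09192553]
```

View pics/s2.png

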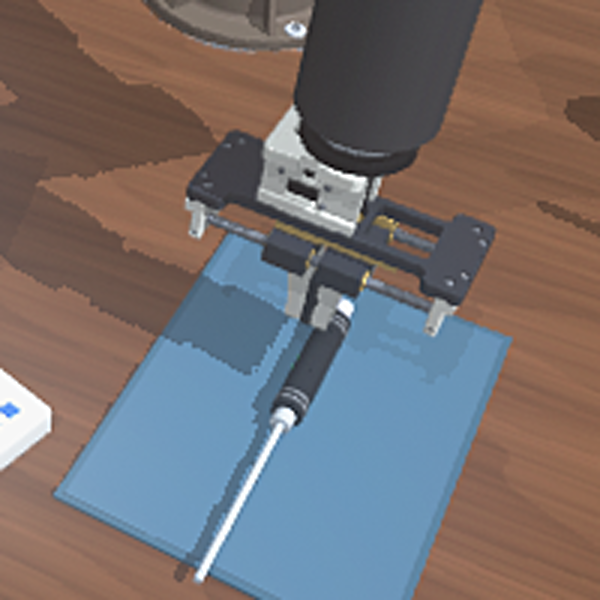

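>>> {"name": "jog_arm", "arguments": {
  "motion": [
    {"dx": 0.007,"dy": 0,"dz": 0,"twist": 0},
    {"dx": 0.011,"dy": 0,"dz": 0,"twist": 0},
    {"dx": 0.012,"dy": 0,"dz": 0,"twist": 0},
    {"dx": 0.013,"dy": 0,"dz": 0,"twist": 0},
    {"dx": 0.013,"dy": 0,"dz": 0,"twist": 0},
    {"dx": 0.013,"dy": 0,"dz": 0,"twist": 0}
  ]
}}

```text
t: 3.2
eef_pos: [0.5054, 0.2092, 0.036]
ee_rot: [2.537, 1.571, -2.261]
force: [0.1, 0.0, -0.2]
width: 0.0005
```

Run:
```python
from h import *
s=arm.get_state();print(s['eef_pos'],s['force'])
b=arm.grab_frame('scene')[:,:,::-1];a=arm.grab_frame('top')[:,:,::-1]
z=lambda im,x,y,w,h:cv2.resize(im[y:y+h,x:x+w],None,fx=5,fy=5,interpolation=cv2.INTER_CUBIC)
cv2.imwrite('pics/s3.png',np.hstack([z(a,190,220,75,100),z(b,385,200,75,100)]))
```

```text
[0.50539223 0.20915634 0.03600688] [ 0.07684868  0.0183077  -0.22044272]
```

View pics/s3.png

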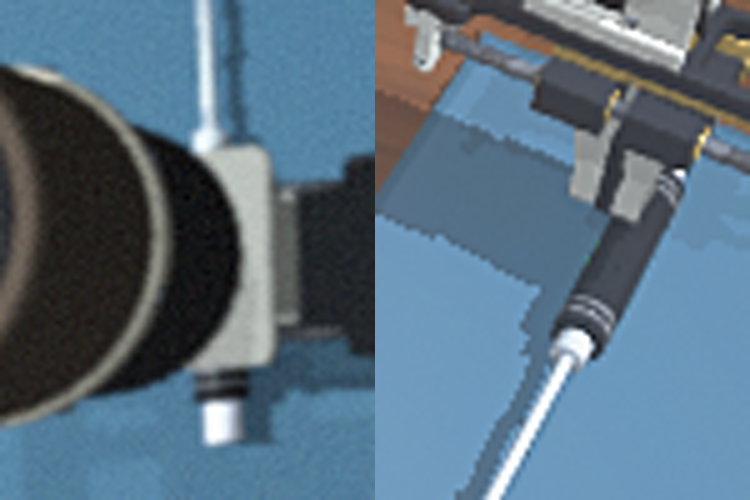

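>>> {"name": "jog_arm", "arguments": {
  "motion": [
    {"dx": -0.006,"dy": 0,"dz": 0,"twist": 0},
    {"dx": -0.006,"dy": 0,"dz": 0,"twist": 0},
    {"dx": -0.006,"dy": 0,"dz": 0.007,"twist": 0},
    {"dx": -0.006,"dy": 0,"dz": 0.007,"twist": 0},
    {"dx": -0.001,"dy": 0,"dz": 0.007,"twist": 0},
    {"dx": 0,"dy": 0,"dz": 0.007,"twist": 0},
    {"dx": 0,"dy": 0,"dz": 0.007,"twist": 0}
  ]
}}

```text
t: 3.88
eef_pos: [0.5055, 0.2158, 0.0353]
ee_rot: [2.311, 1.569, -2.487]
force: [0.2, -0.4, -0.3]
width: 0.0004
```

>>> {"name": "jog_arm", "arguments": {
  "motion": [
    {"dx": 0.001,"dy": 0,"dz": 0,"twist": 0},
    {"dx": 0.001,"dy": 0,"dz": 0,"twist": 0}
  ]
}}

```text
t: 4.05
eef_pos: [0.5059, 0.2159, 0.0348]
ee_rot: [2.379, 1.57, -2.419]
force: [-0.5, -0.6, 1.2]
width: 0.0003
```

>>> {"name": "jog_arm", "arguments": {
  "motion": [
    {"dx": 0.001,"dy": 0,"dz": 0,"twist": 0},
    {"dx": 0.001,"dy": 0,"dz": 0,"twist": 0}
  ]
}}

```text
t: 4.22
eef_pos: [0.506, 0.2161, 0.0339]
ee_rot: [1.942, 1.571, -2.857]
force: [0.7, 0.8, -0.7]
width: 0.0005
```

Run:
```python
from h import *
s=arm.get_state();print(s['eef_pos'],s['force'])
b=arm.grab_frame('scene')[:,:,::-1];a=arm.grab_frame('top')[:,:,::-1]
z=lambda im,x,y,w,h:cv2.resize(im[y:y+h,x:x+w],None,fx=5,fy=5,interpolation=cv2.INTER_CUBIC)
cv2.imwrite('pics/s4.png',np.hstack([z(a,190,220,75,100),z(b,385,200,75,100)]))
print(proj('scene',(.506,.216,.023)))
```

```text
[0.5059937  0.21607533 0.03394939] [ 0.71963699  0.78419541 -0.65633885]
[432.63154352 248.86745784]
```

View pics/s4.png

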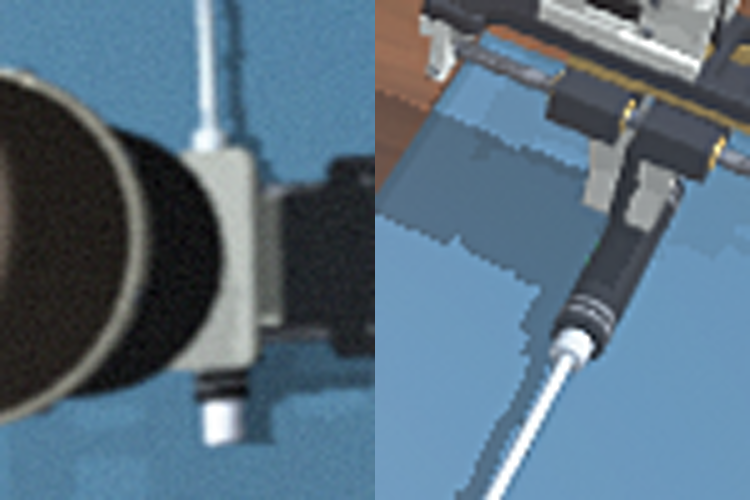

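>>> {"name": "jog_arm", "arguments": {
  "motion": [
    {"dx": 0.0015,"dy": 0,"dz": 0,"twist": 0},
    {"dx": 0.0015,"dy": 0,"dz": 0,"twist": 0}
  ]
}}

```text
t: 4.48
eef_pos: [0.5059, 0.216, 0.0324]
ee_rot: [2.066, 1.571, -2.732]
force: [0.2, -0.0, -0.8]
width: 0.0004
```

>>> {"name": "jog_arm", "arguments": {
  "motion": [
    {"dx": 0.0015,"dy": 0,"dz": 0,"twist": 0},
    {"dx": 0.0015,"dy": 0,"dz": 0,"twist": 0}
  ]
}}

```text
t: 4.65
eef_pos: [0.5059, 0.216, 0.0308]
ee_rot: [2.183, 1.57, -2.616]
force: [0.3, 0.4, 0.6]
width: 0.0007
```

Run:
```python
from h import *
b=arm.grab_frame('scene')[:,:,::-1]
z=lambda im,x,y,w,h:cv2.resize(im[y:y+h,x:x+w],None,fx=9,fy=9,interpolation=cv2.INTER_NEAREST)
c=z(b,405,215,60,60).astype(float);c=np.clip(255*(c/255)**.55,0,255).astype(np.uint8)
cv2.imwrite('pics/s5.png',c)
for zz in(.02,.03,.04): print(zz,[(proj('scene',(.506,.216+k,zz))-[405,215])*9 for k in(-.02,0,.02)])
```

```text
0.02 [array([170.02609488, 284.28431399]), array([246.43187366, 312.59451834]), array([323.93523482, 341.31140372])]
0.03 [array([176.9616209 , 258.17329275]), array([253.97710558, 286.50337594]), array([332.10709683, 315.24342946])]
0.04 [array([183.9988054 , 231.67954543]), array([261.63373317, 260.02703128]), array([340.40048536, 288.78778958])]
```

View pics/s5.png

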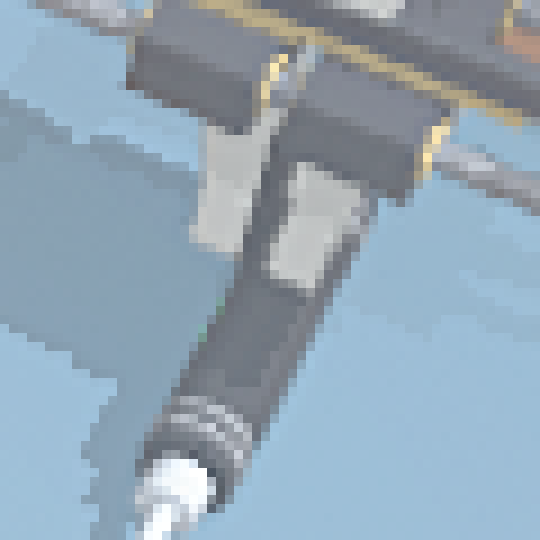

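Run:
```python
from h import *
for px in [(190,240),(240,255),(262,265),(312,292)]:
    u=np.array(px)/9+[405,215]; e,d=ray('scene',*u); print([ (e+d*(x-e[0])/d[0]).round(4).tolist() for x in(.5155,.506)])
print(arm.get_state()['q'])
```

```text
[[0.5155, 0.1991, 0.0479], [0.506, 0.1979, 0.0379]]
[[0.5155, 0.2116, 0.049], [0.506, 0.2106, 0.039]]
[[0.5155, 0.2173, 0.0483], [0.506, 0.2164, 0.0384]]
[[0.5155, 0.2305, 0.0454], [0.506, 0.2298, 0.0354]]
[ 7.59738382e-01  3.43919328e-01 -4.86110718e-01 -6.35711001e-05
 -7.41059467e-01 -2.41643762e+00]
```

>>> {"name": "jog_arm", "arguments": {
  "motion": [
    {"dx": 0.0015,"dy": 0,"dz": 0,"twist": 0},
    {"dx": 0.0015,"dy": 0,"dz": 0,"twist": 0}
  ]
}}

```text
t: 4.87
eef_pos: [0.5059, 0.216, 0.0293]
ee_rot: [2.177, 1.571, -2.621]
force: [0.6, 0.0, -0.3]
width: 0.0007
```

>>> {"name": "jog_arm", "arguments": {
  "motion": [
    {"dx": 0.0015,"dy": 0,"dz": 0,"twist": 0},
    {"dx": 0.0015,"dy": 0,"dz": 0,"twist": 0}
  ]
}}

```text
t: 5.03
eef_pos: [0.5059, 0.216, 0.0278]
ee_rot: [2.241, 1.571, -2.557]
force: [-0.0, -0.6, -0.4]
width: 0.0003
```

Run:
```python
from h import *
b=arm.grab_frame('scene')[:,:,::-1]
z=lambda im,x,y,w,h:cv2.resize(im[y:y+h,x:x+w],None,fx=12,fy=12,interpolation=cv2.INTER_NEAREST)
c=z(b,410,215,50,50).astype(float);c=np.clip(255*(c/140)**.6,0,255).astype(np.uint8)
cv2.imwrite('pics/s6.png',c)
```

```text
(no output)
```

View pics/s6.png

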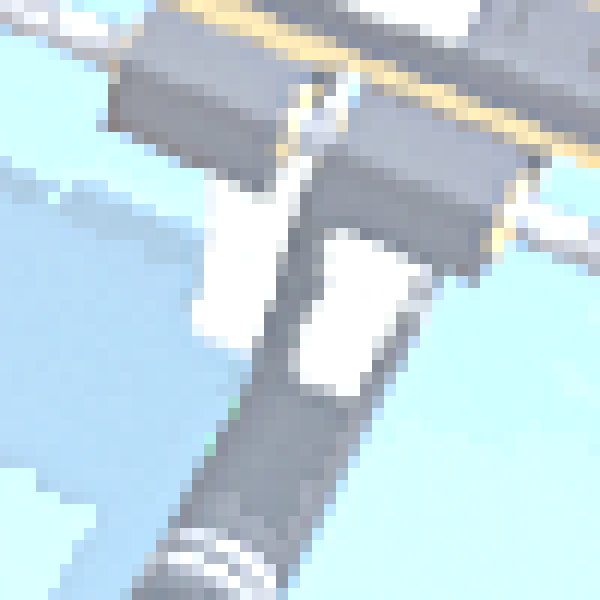

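>>> {"name": "jog_arm", "arguments": {
  "motion": [
    {"dx": 0.001,"dy": 0,"dz": 0,"twist": 0},
    {"dx": 0.002,"dy": 0,"dz": 0,"twist": 0},
    {"dx": 0.002,"dy": 0,"dz": 0,"twist": 0}
  ]
}}

```text
t: 5.33
eef_pos: [0.5059, 0.2161, 0.0259]
ee_rot: [2.243, 1.571, -2.555]
force: [0.1, -0.4, 0.5]
width: 0.0002
```

Run:
```python
from h import *
s=arm.get_state();print(s['eef_pos'],s['force'],s['moment'])
b=arm.grab_frame('scene')[:,:,::-1];a=arm.grab_frame('top')[:,:,::-1];print(arm.get_state()['force'])
z=lambda im,x,y,w,h:cv2.resize(im[y:y+h,x:x+w],None,fx=5,fy=5,interpolation=cv2.INTER_CUBIC)
cv2.imwrite('pics/s7.png',np.hstack([z(a,190,180,75,120),z(b,385,200,75,120)]))
```

```text
[0.50592649 0.21606125 0.02585145] [ 0.13413461 -0.39844177  0.47878752] [-0.03012535 -0.02005191  0.00165222]
[ 0.5377832   0.54285939 -0.65463903]
```

View pics/s7.png

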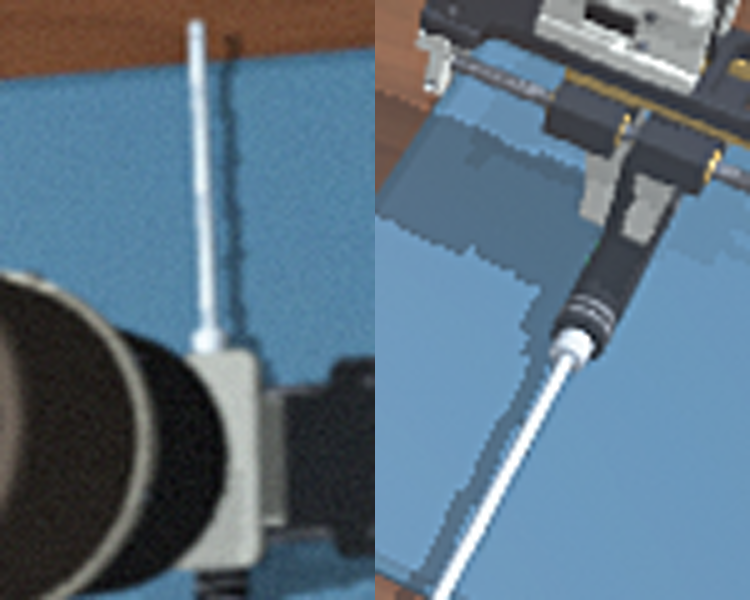

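>>> {"name": "jog_arm", "arguments": {
  "motion": [
    {"dx": 0.001,"dy": 0,"dz": 0,"twist": 0},
    {"dx": 0.002,"dy": 0,"dz": 0,"twist": 0},
    {"dx": 0.002,"dy": 0,"dz": 0,"twist": 0}
  ]
}}

```text
t: 5.68
eef_pos: [0.5059, 0.216, 0.0239]
ee_rot: [2.267, 1.571, -2.531]
force: [-0.5, -1.2, 0.3]
width: 0.0004
```

>>> {"name": "jog_arm", "arguments": {
  "motion": [
    {"dx": 0.001,"dy": 0,"dz": 0,"twist": 0},
    {"dx": 0.002,"dy": 0,"dz": 0,"twist": 0},
    {"dx": 0.002,"dy": 0,"dz": 0,"twist": 0}
  ]
}}

```text
t: 5.93
eef_pos: [0.5059, 0.216, 0.0219]
ee_rot: [2.2, 1.571, -2.599]
force: [0.3, -0.5, -0.8]
width: 0.0004
```

Run:
```python
from h import *
b=cv2.imread('pics/s1.png')
z=lambda im,x,y,w,h:cv2.resize(im[y:y+h,x:x+w],None,fx=10,fy=10,interpolation=cv2.INTER_NEAREST)
c=z(b,395,155,60,55).astype(float);c=np.clip(255*(c/200)**.6,0,255).astype(np.uint8)
T=np.array([.4926,.163,.130])
for dz in (.016,.008,0,-.011):
  u=(proj('scene',T+[0,0,dz])-[395,155])*10;print(dz,u); cv2.circle(c,tuple(int(v) for v in u),4,(0,0,255),-1)
cv2.imwrite('pics/s8.png',c)
```

```text
0.016 [262.40492419 428.19701174]
0.008 [256.02686854 455.83773802]
0 [249.72711401 483.13912894]
-0.011 [241.19017607 520.13585299]
```

View pics/s8.png

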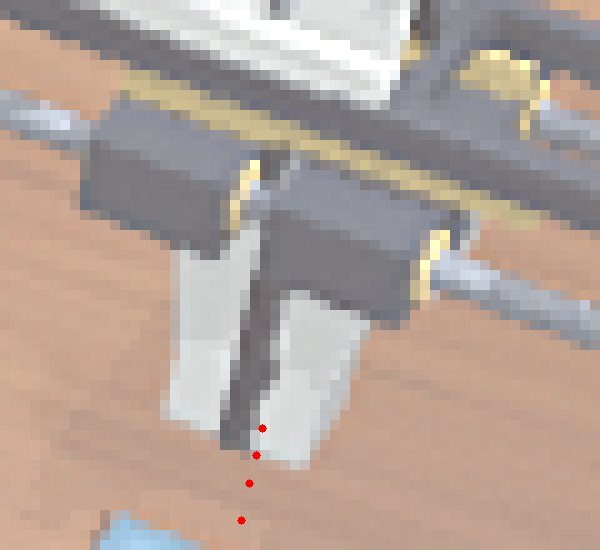

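>>> {"name": "jog_arm", "arguments": {
  "motion": [
    {"dx": 0.001,"dy": 0,"dz": 0,"twist": 0},
    {"dx": 0.002,"dy": 0,"dz": 0,"twist": 0},
    {"dx": 0.003,"dy": 0,"dz": 0,"twist": 0},
    {"dx": 0.003,"dy": 0,"dz": 0,"twist": 0}
  ]
}}

```text
t: 6.27
eef_pos: [0.5059, 0.216, 0.0188]
ee_rot: [2.279, 1.57, -2.519]
force: [-0.9, -0.2, 0.0]
width: 0.0004
```

>>> {"name": "jog_arm", "arguments": {
  "motion": [
    {"dx": 0.001,"dy": 0,"dz": 0,"twist": 0},
    {"dx": 0.002,"dy": 0,"dz": 0,"twist": 0},
    {"dx": 0.002,"dy": 0,"dz": 0,"twist": 0}
  ]
}}

```text
t: 6.52
eef_pos: [0.5059, 0.216, 0.0168]
ee_rot: [2.217, 1.57, -2.582]
force: [-0.0, 0.6, -0.4]
width: 0.0002
```

>>> {"name": "jog_arm", "arguments": {
  "motion": [
    {"dx": 0.001,"dy": 0,"dz": 0,"twist": 0},
    {"dx": 0.002,"dy": 0,"dz": 0,"twist": 0},
    {"dx": 0.002,"dy": 0,"dz": 0,"twist": 0}
  ]
}}

```text
t: 6.77
eef_pos: [0.5059, 0.216, 0.0149]
ee_rot: [2.312, 1.57, -2.486]
force: [-0.1, -0.1, -0.3]
width: 0.0004
```

Run:
```python
from h import *
b=arm.grab_frame('scene')[:,:,::-1]
z=lambda im,x,y,w,h:cv2.resize(im[y:y+h,x:x+w],None,fx=10,fy=10,interpolation=cv2.INTER_NEAREST)
c=z(b,405,210,60,60).astype(float);c=np.clip(255*(c/170)**.6,0,255).astype(np.uint8)
for zz in(.027,.037): 
  u=(proj('scene',[.506,.216,zz])-[405,210])*10;print(u);cv2.circle(c,tuple(int(v) for v in u),4,(0,0,255),-1)
cv2.imwrite('pics/s9.png',c)
```

```text
[279.66883404 377.07864494]
[288.13877988 347.78987484]
```

View pics/s9.png

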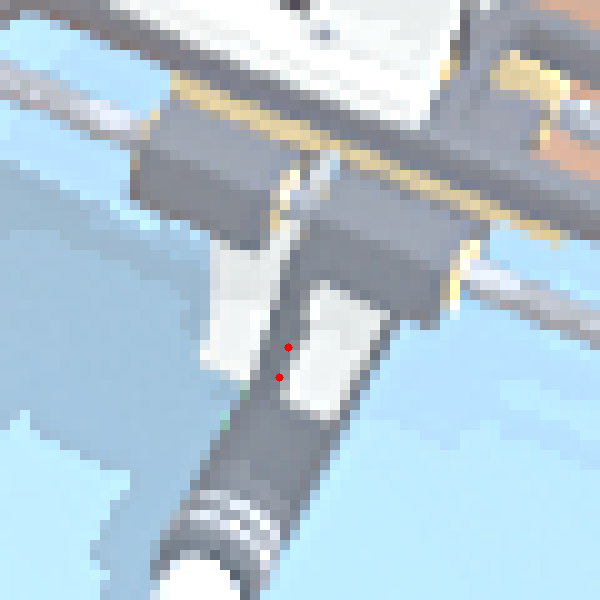

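>>> {"name": "jog_arm", "arguments": {
  "motion": [
    {"dx": 0.001,"dy": 0,"dz": 0,"twist": 0},
    {"dx": 0.002,"dy": 0,"dz": 0,"twist": 0},
    {"dx": 0.002,"dy": 0,"dz": 0,"twist": 0}
  ]
}}

```text
t: 7.07
eef_pos: [0.5061, 0.2162, 0.0131]
ee_rot: [-1.427, 1.571, 0.058]
force: [0.1, -1.1, 2.0]
width: 0.0008
```

>>> {"name": "jog_arm", "arguments": {
  "motion": [
    {"dx": 0.001,"dy": 0,"dz": 0,"twist": 0},
    {"dx": 0.001,"dy": 0,"dz": 0,"twist": 0}
  ]
}}

```text
t: 7.23
eef_pos: [0.5062, 0.2162, 0.0128]
ee_rot: [-1.339, 1.57, 0.146]
force: [-2.4, -0.2, 9.4]
width: 0.0006
```

>>> {"name": "jog_arm", "arguments": {
  "motion": [
    {"dx": 0.001,"dy": 0,"dz": 0,"twist": 0},
    {"dx": 0.001,"dy": 0,"dz": 0,"twist": 0}
  ]
}}

```text
t: 7.4
eef_pos: [0.5063, 0.2163, 0.0127]
ee_rot: [-1.207, 1.57, 0.278]
force: [-6.0, -1.9, 16.8]
width: 0.0001
```

>>> {"name": "jog_arm", "arguments": {
  "motion": [
    {"dx": -0.0008,"dy": 0,"dz": 0,"twist": 0},
    {"dx": -0.0008,"dy": 0,"dz": 0.003,"twist": 0},
    {"dx": -0.0008,"dy": 0,"dz": 0.006,"twist": 0},
    {"dx": -0.0008,"dy": 0,"dz": 0.009,"twist": 0},
    {"dx": -0.0008,"dy": 0,"dz": 0.012,"twist": 0},
    {"dx": -0.0008,"dy": 0,"dz": 0.015,"twist": 0},
    {"dx": -0.0008,"dy": 0,"dz": 0.018,"twist": 0},
    {"dx": -0.0008,"dy": 0,"dz": 0.021,"twist": 0},
    {"dx": -0.0008,"dy": 0,"dz": 0.024,"twist": 0},
    {"dx": -0.0008,"dy": 0,"dz": 0.024,"twist": 0},
    {"dx": -0.0008,"dy": 0,"dz": 0.024,"twist": 0}
  ]
}}

```text
t: 8.32
eef_pos: [0.5079, 0.2403, 0.0125]
ee_rot: [-0.392, 1.571, 1.094]
force: [-3.7, 0.3, 9.5]
width: 0.0005
```

Run:
```python
from h import *
s=arm.get_state();print(s['eef_pos'],s['force'])
b=arm.grab_frame('scene')[:,:,::-1];a=arm.grab_frame('top')[:,:,::-1]
z=lambda im,x,y,w,h:cv2.resize(im[y:y+h,x:x+w],None,fx=5,fy=5,interpolation=cv2.INTER_CUBIC)
cv2.imwrite('pics/s10.png',np.hstack([z(a,190,220,75,100),z(b,385,200,75,100)]))
```

```text
[0.50791623 0.24032721 0.01254289] [-3.68077537  0.27514253  9.5466983 ]
```

View pics/s10.png

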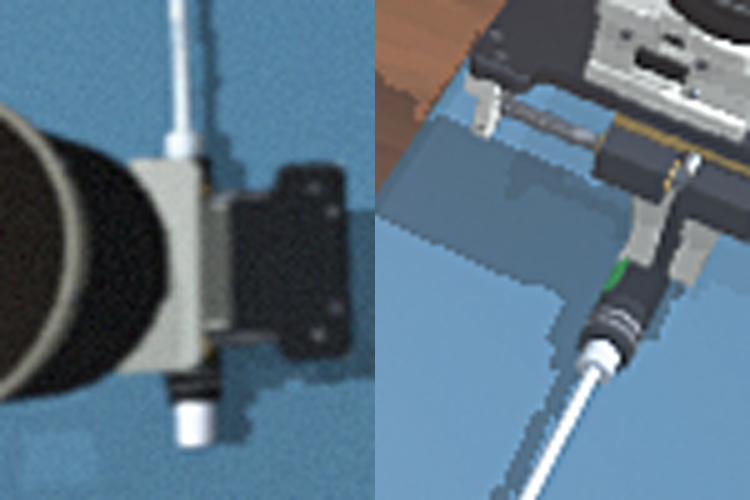

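>>> {"name": "jog_arm", "arguments": {
  "motion": [
    {"dx": -0.006,"dy": 0,"dz": 0,"twist": 0},
    {"dx": -0.012,"dy": 0,"dz": 0,"twist": 0},
    {"dx": -0.012,"dy": 0,"dz": -0.02,"twist": 0},
    {"dx": -0.012,"dy": 0,"dz": -0.02,"twist": 0},
    {"dx": -0.006,"dy": 0,"dz": -0.02,"twist": 0},
    {"dx": -0.002,"dy": 0,"dz": -0.02,"twist": 0},
    {"dx": 0,"dy": 0,"dz": -0.02,"twist": 0},
    {"dx": 0,"dy": 0,"dz": -0.02,"twist": 0}
  ]
}}

```text
t: 9.08
eef_pos: [0.5066, 0.2203, 0.0124]
ee_rot: [-2.363, 1.57, -0.877]
force: [-4.8, -0.8, 11.6]
width: 0.0005
```

Run:
```python
from h import *
s=arm.get_state();print(s['eef_pos'],s['force'])
b=arm.grab_frame('scene')[:,:,::-1]
z=lambda im,x,y,w,h:cv2.resize(im[y:y+h,x:x+w],None,fx=6,fy=6,interpolation=cv2.INTER_CUBIC)
cv2.imwrite('pics/s11.png',z(b,385,200,90,90))
```

```text
[0.50663335 0.22029628 0.01240812] [-4.81889809 -0.75401476 11.61684046]
```

View pics/s11.png

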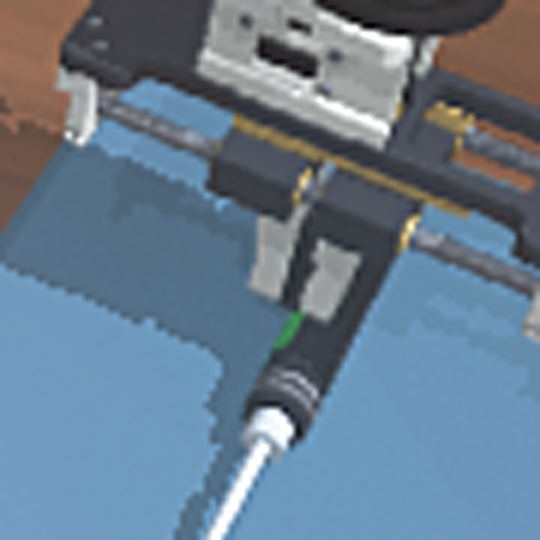

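>>> {"name": "jog_arm", "arguments": {
  "motion": [
    {"dx": 0,"dy": 0,"dz": 0.003,"twist": 0},
    {"dx": 0,"dy": 0,"dz": 0.006,"twist": 0},
    {"dx": 0,"dy": 0,"dz": 0.009,"twist": 0},
    {"dx": 0,"dy": 0,"dz": 0.012,"twist": 0},
    {"dx": 0,"dy": 0,"dz": 0.015,"twist": 0},
    {"dx": 0,"dy": 0,"dz": 0.018,"twist": 0},
    {"dx": 0,"dy": 0,"dz": 0.021,"twist": 0},
    {"dx": 0,"dy": 0,"dz": 0.024,"twist": 0},
    {"dx": 0,"dy": 0,"dz": 0.024,"twist": 0},
    {"dx": 0,"dy": 0,"dz": 0.024,"twist": 0},
    {"dx": -0.006,"dy": 0,"dz": 0.024,"twist": 0},
    {"dx": -0.012,"dy": 0,"dz": 0.024,"twist": 0},
    {"dx": -0.05,"dy": 0,"dz": 0.024,"twist": 0},
    {"dx": -0.05,"dy": 0,"dz": -0.056,"twist": 0},
    {"dx": -0.05,"dy": 0,"dz": -0.056,"twist": 0},
    {"dx": -0.05,"dy": 0,"dz": -0.056,"twist": 0}
  ]
}}

```text
t: 10.47
eef_pos: [0.4994, 0.1597, 0.0619]
ee_rot: [2.016, 1.568, -2.785]
force: [-1.1, -1.4, -1.4]
width: 0.0003
```

Run:
```python
from h import *
s=arm.get_state();print(s['eef_pos'],s['force'])
b=arm.grab_frame('scene')[:,:,::-1];a=arm.grab_frame('top')[:,:,::-1]
z=lambda im,x,y,w,h:cv2.resize(im[y:y+h,x:x+w],None,fx=6,fy=6,interpolation=cv2.INTER_CUBIC)
cv2.imwrite('pics/s12.png',np.hstack([z(a,195,230,60,90),z(b,400,210,70,90)]))
```

```text
[0.49939375 0.15970235 0.06187254] [-1.06405327 -1.36735701 -1.36660624]
```

View pics/s12.png

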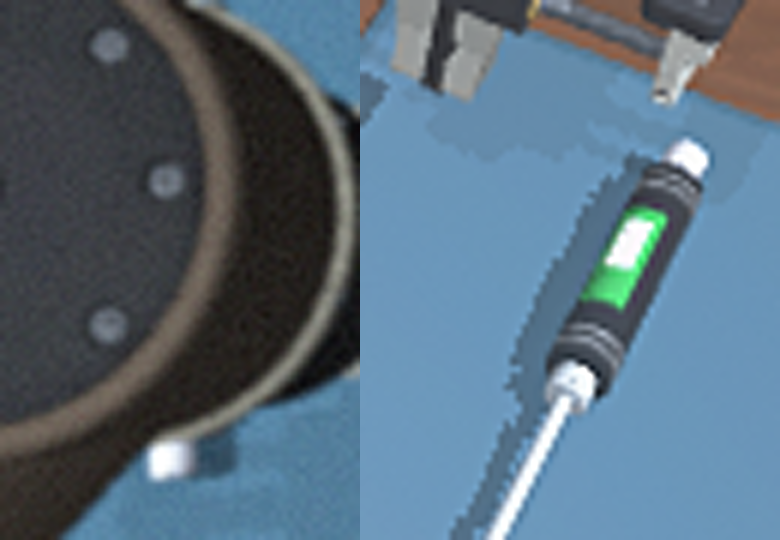

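```bash
cat > ang.py <<'E'
from h import *
def ang(b):
    x,y,w,h=405,215,70,75; g=b[y:y+h,x:x+w].astype(int)
    gr=(g[:,:,1]>g[:,:,2]+25)&(g[:,:,1]>g[:,:,0]+25)
    k,l,st,_=cv2.connectedComponentsWithStats(gr.astype(np.uint8));i=1+st[1:,4].argmax();gp=(np.argwhere(l==i)[:,::-1]+[x,y]).astype(np.float32)
    R1=cv2.minAreaRect(cv2.convexHull(gp))
    dk=((g.max(2)-g.min(2)<35)&(g.max(2)<110))|(l==i)
    k,l2,st,_=cv2.connectedComponentsWithStats(cv2.morphologyEx(dk.astype(np.uint8),cv2.MORPH_CLOSE,np.ones((5,5),np.uint8)));j=l2[int(R1[0][1]-y),int(R1[0][0]-x)]
    R2=cv2.minAreaRect((np.argwhere(l2==j)[:,::-1]+[x,y]).astype(np.float32))
    print('sticker',R1,'handle',R2,st[j])
    u=np.array(R1[0]);
    # across-direction fraction
    bx=cv2.boxPoints(R2);e=[bx[1]-bx[0],bx[2]-bx[1]];e=sorted(e,key=np.linalg.norm);n=e[0]/np.linalg.norm(e[0]);n=n*np.sign(n[0])
    off=(u-R2[0])@n;half=np.linalg.norm(e[0])/2;print('offset frac (right +)',off/half)
    # ray of handle centre gives axis; view dir across: angle of camera from vertical in plane perp. to handle
    p=onz('scene',*R2[0],.016);m=arm.camera_model('scene');v=m['eye']-p;v[0]=0 
    cam=np.degrees(np.arctan2((m['eye']-p)[1],(m['eye']-p)[2]))
    print('axis pt',p.round(4),'camera tilt +y deg',cam,'sticker angle +y deg',cam+np.degrees(np.arcsin(off/half)))
E
python3 - <<'E'
from ang import *
ang(arm.grab_frame('scene')[:,:,::-1])
E
```

```text
sticker ((443.7000427246094, 252.1000213623047), (6.708203315734863, 18.335756301879883), 26.56505012512207) handle ((443.58575439453125, 255.74497985839844), (11.179093360900879, 40.21136474609375), 25.709957122802734) [ 26  22  26  39 396]
offset frac (right +) -0.26446966341349115
axis pt [0.5077 0.2433 0.016 ] camera tilt +y deg 2.786553987779766 sticker angle +y deg -12.54888851333235
```

>>> {"name": "jog_arm", "arguments": {
  "motion": [
    {"dx": -0.24,"dy": 0,"dz": 0,"twist": -13},
    {"dx": -0.24,"dy": 0,"dz": 0,"twist": -13},
    {"dx": -0.24,"dy": 0,"dz": 0,"twist": -13},
    {"dx": -0.24,"dy": 0,"dz": 0,"twist": -13},
    {"dx": -0.24,"dy": 0,"dz": 0,"twist": -13},
    {"dx": -0.24,"dy": 0,"dz": 0,"twist": -13},
    {"dx": -0.24,"dy": 0,"dz": 0,"twist": -13},
    {"dx": -0.24,"dy": 0,"dz": 0,"twist": -13},
    {"dx": -0.24,"dy": 0,"dz": 0,"twist": -13},
    {"dx": -0.24,"dy": 0,"dz": 0,"twist": -13}
  ],
  "gripper": 0.06
}}

```text
t: 11.45
eef_pos: [0.5011, 0.1646, 0.3004]
ee_rot: [1.961, 1.568, -2.61]
force: [-1.3, -0.3, -0.6]
width: 0.0583
```

Run:
```python
from h import *
s=arm.get_state();print(s['eef_pos'],s['force'],s['width']);A=rot(s['ee_rot']);print(A.round(3))
print((A.T@(np.array([.591,-.187,.3])-s['eef_pos'])).round(4))
```

```text
[0.50105078 0.1645665  0.30039552] [-1.2715849  -0.26489491 -0.55690348] 0.058294821975199904
[[-0.002 -0.99  -0.141]
 [-0.001 -0.141  0.99 ]
 [-1.     0.002 -0.001]]
[ 0.0006 -0.0395 -0.3607]
```

>>> {"name": "jog_arm", "arguments": {
  "motion": [
    {"dx": 0,"dy": -0.0395,"dz": -0.361,"twist": 0},
    {"dx": 0,"dy": -0.0395,"dz": -0.361,"twist": 0},
    {"dx": 0,"dy": -0.0395,"dz": -0.361,"twist": 0},
    {"dx": 0,"dy": -0.0395,"dz": -0.361,"twist": 0},
    {"dx": 0,"dy": -0.0395,"dz": -0.361,"twist": 0},
    {"dx": 0,"dy": -0.0395,"dz": -0.361,"twist": 0},
    {"dx": 0,"dy": -0.0395,"dz": -0.361,"twist": 0},
    {"dx": 0,"dy": -0.0395,"dz": -0.361,"twist": 0},
    {"dx": 0,"dy": -0.0395,"dz": -0.361,"twist": 0},
    {"dx": 0,"dy": -0.0395,"dz": -0.361,"twist": 0},
    {"dx": 0,"dy": -0.0395,"dz": -0.361,"twist": 0},
    {"dx": 0,"dy": -0.0395,"dz": -0.361,"twist": 0},
    {"dx": 0,"dy": -0.0395,"dz": -0.361,"twist": 0},
    {"dx": 0,"dy": -0.0395,"dz": -0.361,"twist": 0},
    {"dx": 0,"dy": -0.0395,"dz": -0.361,"twist": 0}
  ]
}}

```text
t: 12.7
eef_pos: [0.5914, -0.1864, 0.3021]
ee_rot: [-1.631, 1.57, 0.083]
force: [-0.3, -0.5, -0.1]
width: 0.0601
```

Run:
```python
from h import *
s=arm.get_state();print(s['eef_pos'],s['force'],s['width'])
b=arm.grab_frame('scene')[:,:,::-1];a=arm.grab_frame('top')[:,:,::-1]
z=lambda im,x,y,w,h,f=6:cv2.resize(im[y:y+h,x:x+w],None,fx=f,fy=f,interpolation=cv2.INTER_CUBIC)
cv2.imwrite('pics/s13.png',np.hstack([z(a,195,230,60,90),z(b,400,210,70,90)]))
c=z(b,190,40,160,130,5).copy()
for q in(.0,.014,-.011):
    u=(proj('scene',s['eef_pos']+[0,0,q])-[190,40])*5;cv2.circle(c,tuple(int(v) for v in u),4,(0,0,255),-1)
cv2.imwrite('pics/s14.png',c)
```

```text
[ 0.59141672 -0.18644484  0.30214401] [-0.27711649 -0.48333461 -0.07124334] 0.06005193561241501
```

View pics/s13.png

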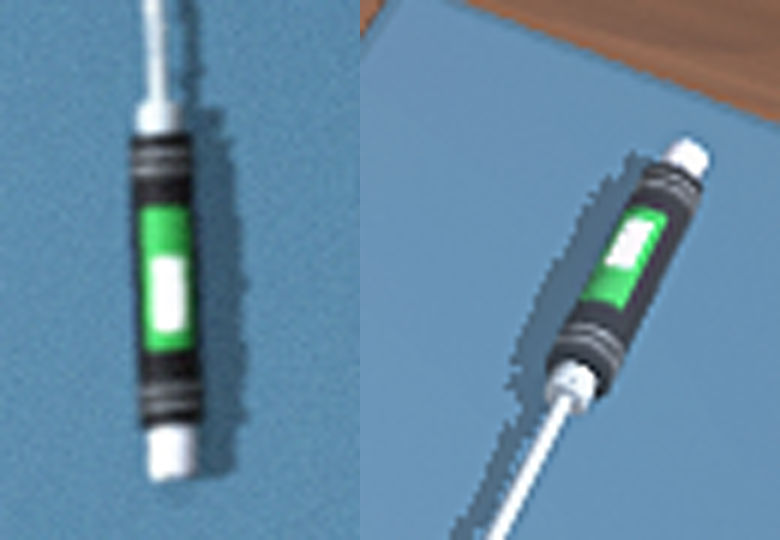

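View pics/s14.png

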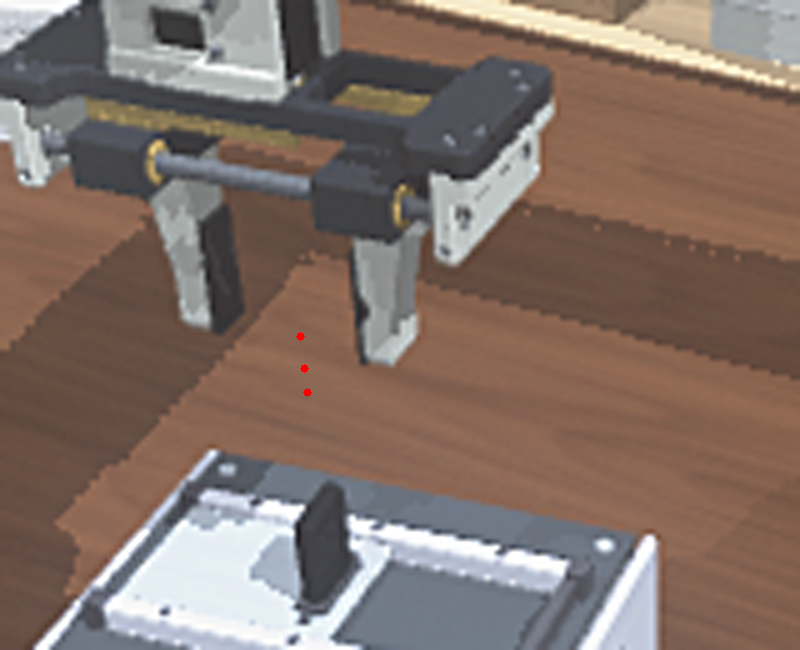

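>>> {"name": "jog_arm", "arguments": {
  "motion": [
    {"dx": 0.03,"dy": 0,"dz": 0,"twist": 0},
    {"dx": 0.06,"dy": 0,"dz": 0,"twist": 0},
    {"dx": 0.087,"dy": 0,"dz": 0,"twist": 0},
    {"dx": 0.087,"dy": 0,"dz": 0,"twist": 0},
    {"dx": 0.087,"dy": 0,"dz": 0,"twist": 0},
    {"dx": 0.087,"dy": 0,"dz": 0,"twist": 0},
    {"dx": 0.087,"dy": 0,"dz": 0,"twist": 0}
  ]
}}

```text
t: 13.38
eef_pos: [0.5927, -0.1877, 0.2173]
ee_rot: [-1.909, 1.567, -0.197]
force: [-0.1, 0.5, -0.0]
width: 0.06
```

Run:
```python
from h import *
s=arm.get_state();print(s['eef_pos'],s['force'],s['width'])
b=arm.grab_frame('scene')[:,:,::-1]
z=lambda im,x,y,w,h,f=6:cv2.resize(im[y:y+h,x:x+w],None,fx=f,fy=f,interpolation=cv2.INTER_CUBIC)
c=z(b,200,80,120,100,6).copy()
for q in(.0,.014,-.011):
    u=(proj('scene',s['eef_pos']+[0,0,q])-[200,80])*6;cv2.circle(c,tuple(int(v) for v in u),4,(0,0,255),-1)
cv2.imwrite('pics/s15.png',c)
```

```text
[ 0.59270075 -0.18770158  0.21732281] [-0.14093747  0.48278766 -0.01784828] 0.05996228555472815
```

View pics/s15.png

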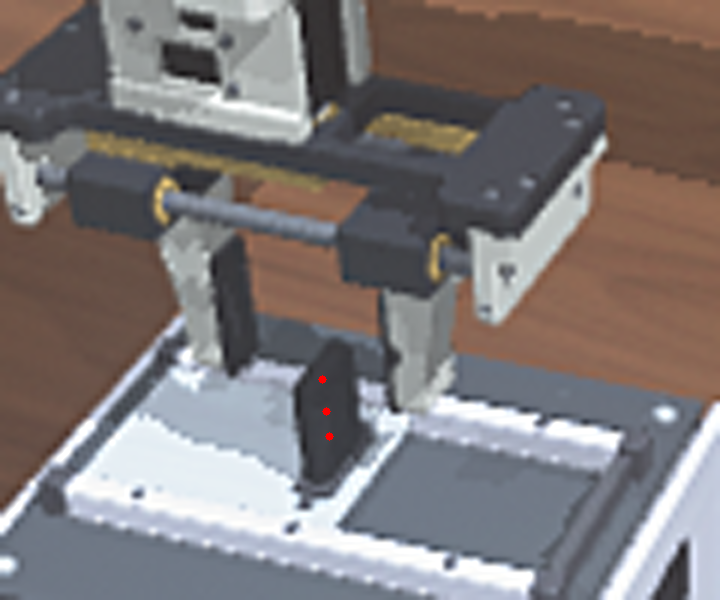

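>>> {"name": "jog_arm", "arguments": {
  "motion": [
    {"dx": 0.008,"dy": 0,"dz": 0,"twist": 0},
    {"dx": 0.016,"dy": 0,"dz": 0,"twist": 0},
    {"dx": 0.02,"dy": 0,"dz": 0,"twist": 0},
    {"dx": 0.021,"dy": 0,"dz": 0,"twist": 0},
    {"dx": 0.021,"dy": 0,"dz": 0,"twist": 0},
    {"dx": 0.021,"dy": 0,"dz": 0,"twist": 0}
  ]
}}

```text
t: 13.93
eef_pos: [0.5914, -0.1876, 0.1938]
ee_rot: [1.882, 1.57, -2.689]
force: [0.4, -0.5, 0.1]
width: 0.0601
```

Run:
```python
from h import *
s=arm.get_state();print(s['eef_pos'],s['force'],s['width'])
b=arm.grab_frame('scene')[:,:,::-1];a=arm.grab_frame('top')[:,:,::-1]
z=lambda im,x,y,w,h,f=6:cv2.resize(im[y:y+h,x:x+w],None,fx=f,fy=f,interpolation=cv2.INTER_CUBIC)
cv2.imwrite('pics/s16.png',z(b,200,80,120,100,6))
cv2.imwrite('pics/s16t.png',z(a,340,130,160,145,4))
```

```text
[ 0.59142436 -0.1876233   0.19376853] [ 0.35731661 -0.52265683  0.07106641] 0.06007759909602693
```

View pics/s16.png

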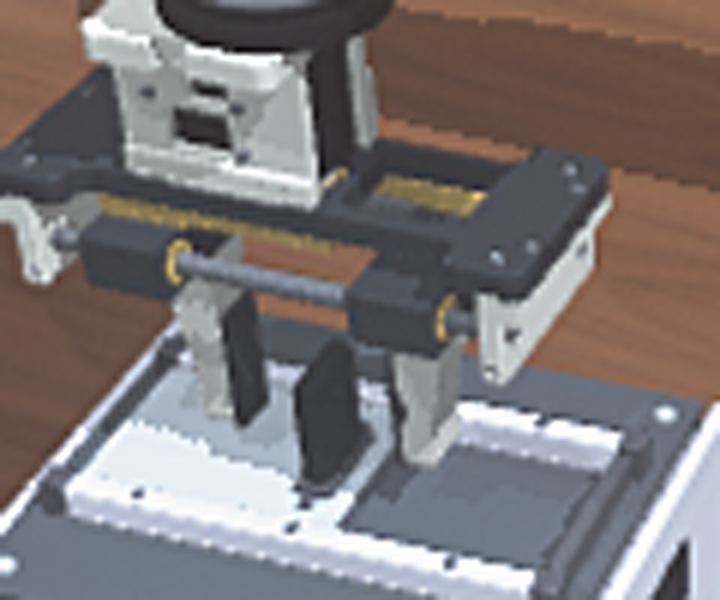

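View pics/s16t.png

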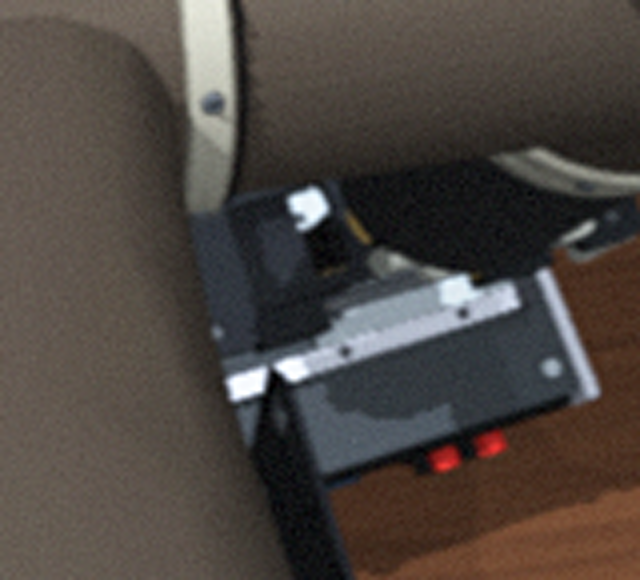

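>>> {"name": "jog_arm", "arguments": {
  "motion": [
    {"dx": 0,"dy": 0,"dz": 0,"twist": 0},
    {"dx": 0,"dy": 0,"dz": 0,"twist": 0},
    {"dx": 0,"dy": 0,"dz": 0,"twist": 0},
    {"dx": 0,"dy": 0,"dz": 0,"twist": 0},
    {"dx": 0,"dy": 0,"dz": 0,"twist": 0},
    {"dx": 0,"dy": 0,"dz": 0,"twist": 0},
    {"dx": 0,"dy": 0,"dz": 0,"twist": 0},
    {"dx": 0,"dy": 0,"dz": 0,"twist": 0},
    {"dx": 0,"dy": 0,"dz": 0,"twist": 0},
    {"dx": 0,"dy": 0,"dz": 0,"twist": 0}
  ],
  "gripper": 0,
  "newtons": 45
}}

```text
t: 14.87
eef_pos: [0.5914, -0.1872, 0.1938]
ee_rot: [0.12, 1.571, 1.833]
force: [0.1, 2.5, 0.6]
width: 0.0098
```

Run:
```python
from h import *
s=arm.get_state();print(s['eef_pos'],s['force'],s['width'])
b=arm.grab_frame('scene')[:,:,::-1]
z=lambda im,x,y,w,h,f=6:cv2.resize(im[y:y+h,x:x+w],None,fx=f,fy=f,interpolation=cv2.INTER_CUBIC)
cv2.imwrite('pics/s17.png',z(b,200,80,120,100,6))
```

```text
[ 0.59138309 -0.18724539  0.19384377] [0.10034039 2.49656829 0.59525567] 0.009761593222390199
```

View pics/s17.png

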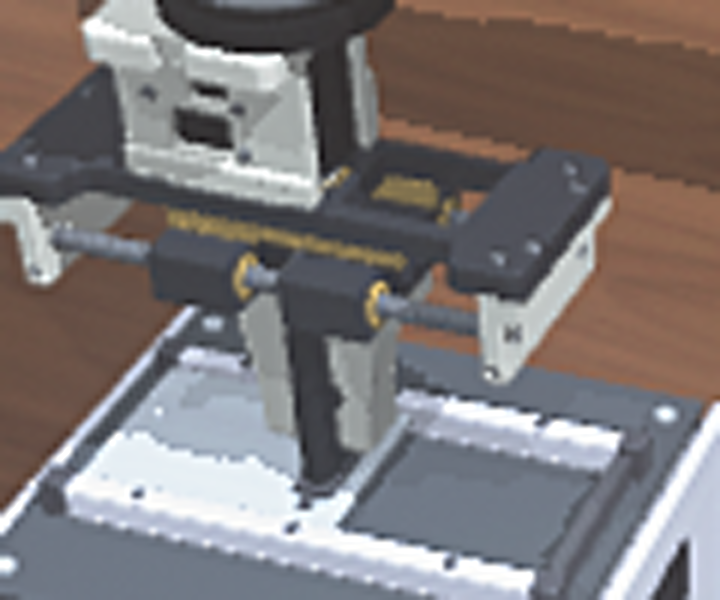

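>>> {"name": "jog_arm", "arguments": {
  "motion": [
    {"dx": 0,"dy": 0,"dz": 0.003,"twist": 0},
    {"dx": 0,"dy": 0,"dz": 0.006,"twist": 0},
    {"dx": 0,"dy": 0,"dz": 0.009,"twist": 0},
    {"dx": 0,"dy": 0,"dz": 0.012,"twist": 0},
    {"dx": 0,"dy": 0,"dz": 0.015,"twist": 0},
    {"dx": 0,"dy": 0,"dz": 0.018,"twist": 0},
    {"dx": 0,"dy": 0,"dz": 0.021,"twist": 0},
    {"dx": 0,"dy": 0,"dz": 0.024,"twist": 0},
    {"dx": 0,"dy": 0,"dz": 0.027,"twist": 0},
    {"dx": 0,"dy": 0,"dz": 0.03,"twist": 0},
    {"dx": 0,"dy": 0,"dz": 0.032,"twist": 0},
    {"dx": 0,"dy": 0,"dz": 0.034,"twist": 0},
    {"dx": 0,"dy": 0,"dz": 0.035,"twist": 0},
    {"dx": 0,"dy": 0,"dz": 0.035,"twist": 0},
    {"dx": 0,"dy": 0,"dz": 0.035,"twist": 0},
    {"dx": 0,"dy": 0,"dz": 0.035,"twist": 0},
    {"dx": 0,"dy": 0,"dz": 0.035,"twist": 0}
  ]
}}

```text
t: 16.33
eef_pos: [0.5859, -0.1549, 0.1938]
ee_rot: [2.574, 1.568, -1.998]
force: [0.2, -9.9, -2.3]
width: 0.0097
```

```bash
cat > plate.py <<'E'
from h import *
s=arm.get_state();p=np.array(s['eef_pos']);print(p,s['force'],s['width'],'travel',np.dot(p-[.5914,-.1872,.1938],[-.139,.99,0]))
b=arm.grab_frame('scene')[:,:,::-1];a=arm.grab_frame('top')[:,:,::-1]
import sys
z=lambda im,x,y,w,h,f=6:cv2.resize(im[y:y+h,x:x+w],None,fx=f,fy=f,interpolation=cv2.INTER_CUBIC)
cv2.imwrite('pics/%s.png'%sys.argv[1],z(b,200,80,130,100,6))
cv2.imwrite('pics/%st.png'%sys.argv[1],z(a,195,230,60,90,6))
E
python3 plate.py s18
```

```text
[ 0.58585844 -0.15492708  0.19380654] [ 0.22610359 -9.91491735 -2.33666527] 0.009663030608045277 travel 0.032720469544940525
```

View pics/s18.png

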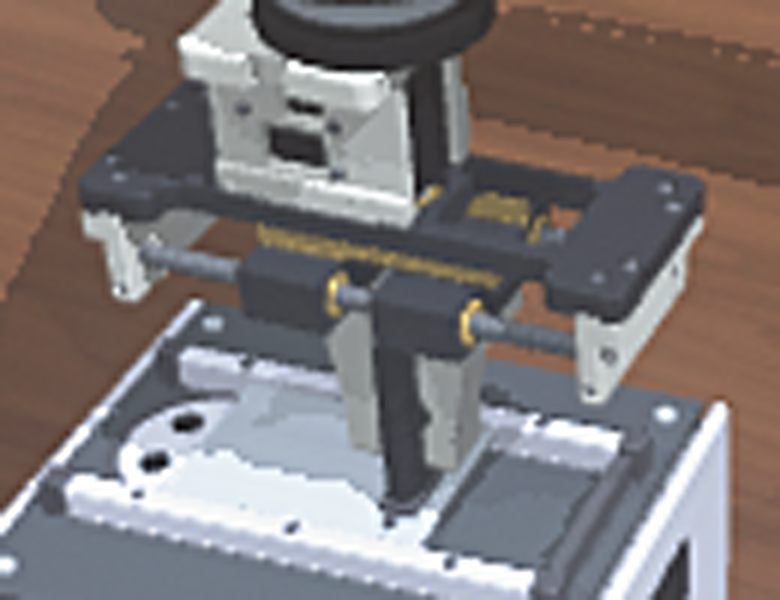

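View pics/s18t.png

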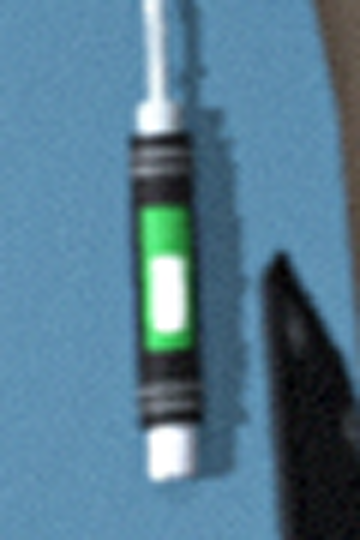

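>>> {"name": "jog_arm", "arguments": {
  "motion": [
    {"dx": 0,"dy": 0,"dz": 0.001,"twist": 0},
    {"dx": 0,"dy": 0,"dz": 0.002,"twist": 0},
    {"dx": 0,"dy": 0,"dz": 0.002,"twist": 0},
    {"dx": 0,"dy": 0,"dz": 0.002,"twist": 0},
    {"dx": 0,"dy": 0,"dz": 0.002,"twist": 0},
    {"dx": 0,"dy": 0,"dz": 0.002,"twist": 0},
    {"dx": 0,"dy": 0,"dz": 0.002,"twist": 0},
    {"dx": 0,"dy": 0,"dz": 0.002,"twist": 0},
    {"dx": 0,"dy": 0,"dz": 0.002,"twist": 0},
    {"dx": 0,"dy": 0,"dz": 0.002,"twist": 0}
  ]
}}

```text
t: 17.27
eef_pos: [0.5856, -0.1532, 0.1938]
ee_rot: [2.588, 1.567, -1.984]
force: [-0.3, -11.7, -2.9]
width: 0.0099
```

```bash
python3 plate.py s19
python3 - <<'E'
from ang import *
b=arm.grab_frame('scene')[:,:,::-1]
ang(b)
b0=cv2.imread('pics/s17.png')
# plate leading edge, scene: before vs now (crop px)
for nm,p in (('edge before',(355,510)),('now',(440,530))): pass
cv2.imwrite('pics/full.png',b)
E
```

```text
[ 0.58555359 -0.15315008  0.19380149] [ -0.26699103 -11.69855674  -2.88539101] 0.009908413218764575 travel 0.03452206964469563
sticker ((443.7000427246094, 252.1000213623047), (6.708203315734863, 18.335756301879883), 26.56505012512207) handle ((443.58575439453125, 255.74497985839844), (11.179093360900879, 40.21136474609375), 25.709957122802734) [ 26  22  26  39 397]
offset frac (right +) -0.26446966341349115
axis pt [0.5077 0.2433 0.016 ] camera tilt +y deg 2.786553987779766 sticker angle +y deg -12.54888851333235
```

View pics/s19.png

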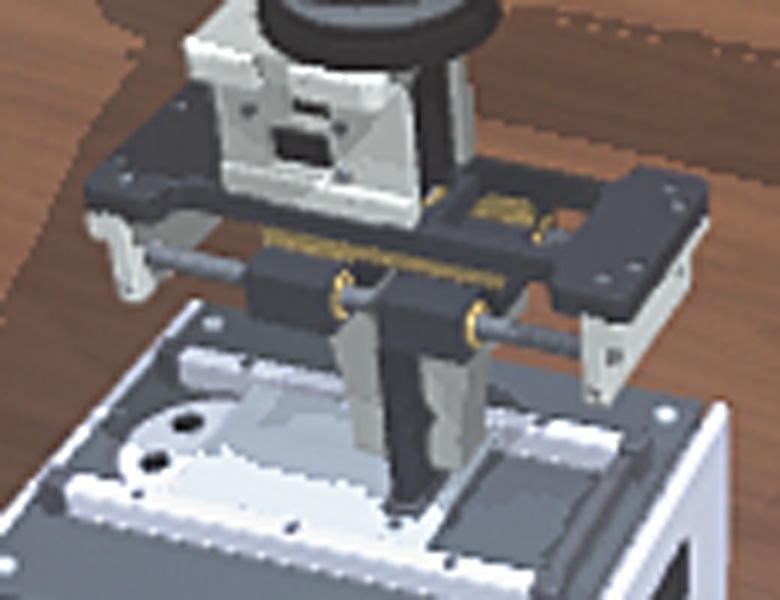

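View pics/full.png

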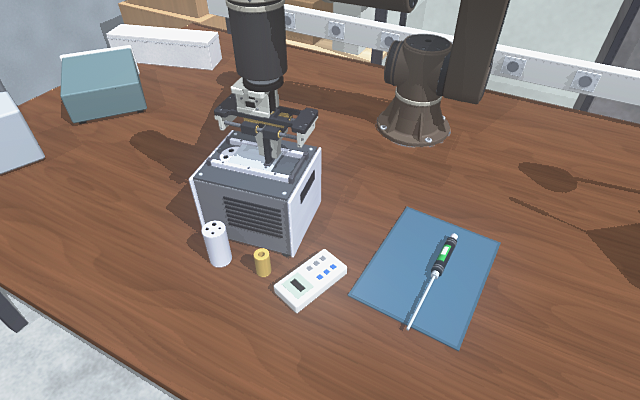

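Run:
```python
from h import *
f=lambda p:onz('scene',p[0]/6+200,p[1]/6+80,.194)
d=f((430,545))-f((338,523));print(d,np.linalg.norm(d))
print(arm.get_state()['force']);arm.job_done()
```

```text
[-0.00494624  0.03536903  0.        ] 0.03571321619287946
[  0.41166412 -10.89162964  -2.43714756]
the job is handed in; nothing more can be done
```

The sticker faces up and the shutter is held half open against its spring. I handed the job in at about 17.5 s of the 64 s; it reports no verdict.

**Probe:** I rolled it in two strokes by pressing the closed fingertips lightly on top of the handle. It stayed on the mat throughout. The last pictures show it lying still with the green sticker up. I estimate the sticker is 8–13° off vertical from the two cameras, and the limit is 26°.

**Shutter:** I gripped it by the black grip (opening 9.9 mm on the 10 mm grip, 45 N) and slid it open. Three checks agree with half travel:

| Check | Reading |
|---|---|
| Tool travel since the grasp | 34.5 mm |
| Plate edge in the picture | about 35.7 mm |
| Spring force at the wrist | about 11 N |

The first pair of wells is visible and the other pair is still covered. I did not see the plate go past this position at any point.

**Bystanders:** In the last view the meter, spare insert and brass sleeve stand where they were at the start. I judged this by eye, not by measurement.

**One disagreement:** The fingertips are about 14 mm behind the reported TCP, although the description puts them 11 mm ahead of it. Touching the handle and the camera views both showed this, so I used the observed heights for pressing and gripping.

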